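# Cups through the sprung flap of a drop box

### The job

Clear the leftover nest of paper portion cups into the drop box it stands on. With one finger push the flap's upturned edge over towards the cups' side so that the flap hangs open, and while you keep it open, with the other finger slide the cups along the ledge until they drop in; then let the flap spring shut. Push only: do not pick the cups up, and leave the ramekin and the jars where they are.

Things in the scene. Friction and masses are not known exactly. Their poses are not given: they have to be found in the camera images.
- drop_box: Fixed steel box with clear front, 250 (x) x 180 (y) mm, flat top (deck) 185 mm above the table, inner floor at 10 mm. Origin: centre of underside; x from front (robot side) to rear, y left, z up; the other entries give x, y in this frame. Deck: ledge x -125 to 0 mm, mouth x 0 to 95, y -78 to +42, filled by the shut flap. Fixed fence along the right edge, inner face y = -78, 15 mm high.
- flap (a joint): Opening of the steel flap, rad: 0 shut (start), 1.2 at its stop. Hinge line along box x at y = +40 mm, deck height; the flat leaf reaches from there to y = -77 and swings down into the box. A spring shuts it. Pushing its upturned edge over to -y opens it: 3 to 7 N at 15 mm above the deck, where 19 mm of travel gives 0.9 rad and 29 mm 1.1 rad. Higher than 18 mm a finger slips over it.
- flap_edge (a point): Middle of the top of the flap's upturned edge: a wall 4 mm thick (rolled top 6 mm) on the hinge line, 45 mm tall, x from -120 to +95 mm, so beside the ledge as well as the mouth. It moves with the flap, leaning to -y by the flap's angle. At 1.1 rad its top is at y = 0 and the leaf's free end at y = -12. A finger on its left face can slide along x and keep it open.
- mouth (a point): Middle of the clear opening through which the cups drop when the flap hangs open: box x = 47, y = -40 mm, at deck height; fixed to the box. The cups' lane runs along x at this y, between the leaning edge and the fence. Nothing covers the deck from above.
- cups: Nest of white paper cups, one rigid piece, upright, round, 54 mm across at the top, narrower at the foot, 51 mm tall, about 40 g. Origin: centre of its underside. It stands on the ledge, 40 to 60 mm before the mouth, in its lane to within 7 mm, with at least 35 mm of ledge behind it (robot side). Pushed off its middle it veers sideways.
- ramekin: White ribbed ramekin, 99 mm across, 43 mm tall, on the table to the left of the box; bystander. Origin: centre of the underside.
- salt: Jar of salt with a tan lid, 72 mm across, 78 mm tall, on the table to the right of the box; bystander. Origin: centre of the underside.
- spice: Spice jar, 46 mm across, 106 mm tall, on the table to the right of the box, further back; bystander. Origin: centre of the underside.

How it is judged:
By the outcome, as a careful person would: the job done as asked, in the order asked, and still so for the second after the job is handed in, with the robot touching nothing.
It also fails if it takes over 35 s, if anything falls off the work surface, if the arm or the gripper's body presses on something with over 40 N, if the wrist force passes 120 N, or if a joint passes its speed limit or range.

### The arm

A 6-joint arm with a two-finger parallel gripper is mounted at the origin on a cart in front of the work surface, level with it; the furniture and walls round the work are solid. World frame = base frame: x ahead of the robot, y to its left, z up, the work surface at z = 0. Lengths are in m, angles in degrees, forces in N, time in s.
With the tool pointing down it reaches from about 0.35 to 0.725 m from the base axis. Payload 4.3 kg.
Tool frame: the origin (TCP) lies where the fingers leave the gripper's body, on its centre line; the fingertips stand 73 mm ahead of it and the grasp point (between the pads) lies 54 mm ahead of it (robot.grasp_offset is the distance from the TCP to the grasp point, in m); z points along the fingers, y is the line along which they close (so a half turn about z gives the same grasp; the last joint's range is limited). The gripper opens to 85 mm and grips with 20 to 120 N. Pads are 22 mm wide; open, the fingers measure 114 mm over their backs; the gripper's body (76 mm by 85 mm) begins 54 mm behind the grasp point. The pads swing forward as they close: fully open they stand 13 mm farther back than shut.
Start: joints at [-81.091, 21.618, 4.641, 73.018, 0, 83.68], TCP at [0.151, -0.555, 0.304] pointing down, gripper open.
Joint ranges: [-156.06, 156.06], [-48.1, 94.91], [-58.44, 69.94], [-101.28, 121.22], [-78.64, 73.56], [-180, 180]. Speed limits (degrees/s): [147.25, 147.25, 180, 180, 180, 180].

### API

Orientations are given as [roll, pitch, yaw] about the fixed x, y, z axes, in that order (R = Rz(yaw) Ry(pitch) Rx(roll)).
In Python, from plant import robot gives the robot as it stands. The module is installed in compiled form; this text tells all that it offers. Calls block until the motion is done:
- robot.move_to(position, orientation): joint-space move of the TCP to a pose.
- robot.movel(position, rotation=None, speed=0.15, max_force=None): straight line of the TCP; rotation=None keeps the orientation; speed is the mean speed in m/s. With max_force (N) it stops when the force on the tool has changed by that much, and returns True; else False.
- robot.move_joints(angles): joint-space move.
- robot.set_gripper(opening): finger opening in m; the grip force is fixed at half the most; returns when the fingers have stopped.
- robot.pause(seconds).
- robot.inverse_kinematics(position, orientation): joint angles nearest the present ones, or None.
- robot.read_state(): the state.
- robot.camera(name): name is "scene" or "top"; returns a dict with "img" (384x512x3 uint8, red, green, blue), "camera_matrix" (3x3 intrinsics, pixels), "k1" (the pictures are not rectified: a ray, as slopes to the right and down, at radius r is drawn at 1 + k1 r^2 times it, then the intrinsics apply), "position" and "rotation" of the camera in the world. Camera axes: x right, y up, looking along -z (the intrinsics and any distortion apply to the point x, -y, -z); pixel columns grow to the right and rows downward; lengths in m; the calibration is good to about 2 mm. A picture is of the moment at which its call begins. There is no depth.
A pose or a line that the arm cannot do raises robot.Unreachable and nothing moves.
- robot.finish_job(): hands the job in; it is judged then, once.
Trained networks look in a picture, given as the dict that the camera call returned (one of the last four; its "shot" number tells which), for a name from the list of things; names that differ only in an ending like _2 or _b are one class to them, and where a whole thing is asked for, a point or a joint stands for the part that bears it (a point fixed in the world has none). Each returns a list of dicts, best first, with "score" (0 to 1); they miss things now and then, are a little off and sometimes report something else, mostly with a low value. They report only what shows in the picture. A call takes as long as a camera call.
- robot.regions_of(picture, name): "mask" (384x512 bool, what is visible of it) and "box" ([left, top, right, bottom] in pixels, round what is visible of it).
- robot.tip_of(picture, name): "pixel" ([column, row] in pixels: a listed point, or the origin of a listed thing).
The state is a dict: "time_s": time; "joints": joint angles; "qd": joint speeds; "effort": joint torques, N m; "position": TCP position; "eef_rot": TCP orientation; "force": force on the tool from outside, world axes, zero at the start; "torque": the same for the moment, N m; "width": finger opening in m; "finger_force": force on a finger pad.
Only numpy, scipy, OpenCV 4.12 (cv2) and the standard library are available. Lean on these libraries where they do the work, as an engineer would, in place of code of your own. Each camera call takes 0.05 s, during which the arm holds its last target. There are 200 camera calls.

## Working session

There is one attempt and no reset: what is moved stays moved. The work goes in short steps, each a Python script; the robot and the scene stay as the last script left them, time stands still between calls to the robot, and variables do not carry over. Pictures are saved under pics/ and viewed, at most 10 in all, crops included, and the job is handed in when it is done.

```bash
mkdir -p pics; cat > h.py <<'E'
import numpy as np, cv2
from plant import robot
def ray(c,px):
    K=np.array(c["camera_matrix"]); d=np.array([(px[0]-K[0,2])/K[0,0],(px[1]-K[1,2])/K[1,1]]); u=d.copy()
    for _ in range(20): u=d/(1+c["k1"]*(u@u))
    return np.array(c["position"]),np.array(c["rotation"])@np.array([u[0],-u[1],-1])
def at(c,px,z):
    o,r=ray(c,px); return o+r*(z-o[2])/r[2]
def proj(c,p):
    v=np.array(c["rotation"]).T@(np.array(p)-c["position"]); u=np.array([v[0],-v[1]])/-v[2]; u=u*(1+c["k1"]*(u@u))
    K=np.array(c["camera_matrix"]); return np.array([K[0,0]*u[0]+K[0,2],K[1,1]*u[1]+K[1,2]])
def save(c,n): cv2.imwrite("pics/"+n,c["img"][:,:,::-1])
E
python3 - <<'E'
from h import *
np.set_printoptions(precision=4,suppress=True)
Z=dict(drop_box=0,flap_edge=.230,mouth=.185,cups=.185,ramekin=0,salt=0,spice=0)
ims=[]
for n in("scene","top"):
    c=robot.camera(n); ims.append(c["img"]); print(n,c["position"],c["rotation"])
    for k,z in Z.items():
        for t in robot.tip_of(c,k)[:2]: print(k,round(t["score"],2),t["pixel"],at(c,t["pixel"],z))
        for t in robot.regions_of(c,k)[:1] if k!="mouth" else []: print('   box',t["box"],round(t["score"],2))
cv2.imwrite("pics/a.png",cv2.resize(np.vstack(ims),(0,0),fx=.78,fy=.78)[:,:,::-1])
s=robot.read_state();print(s)
E
```

```text
scene [ 0.2122 -0.5854  0.7115] [ 52.0257  -0.426  -34.2264]Traceback (most recent call last):
  File "<stdin>", line 8, in <module>
  File "h.py", line 8, in at
    o,r=ray(c,px); return o+r*(z-o[2])/r[2]
                                       ~^^^
IndexError: invalid index to scalar variable.
```

Rotation is given as roll, pitch, yaw; converting it.

```bash
sed -i 's/np.array(c\["rotation"\])/Rm(c)/; s/^def ray/from scipy.spatial.transform import Rotation\ndef Rm(c): return Rotation.from_euler("xyz",c["rotation"],degrees=True).as_matrix()\ndef ray/' h.py
python3 - <<'E'
from h import *
np.set_printoptions(precision=4,suppress=True)
Z=dict(drop_box=0,flap_edge=.230,mouth=.185,cups=.185,ramekin=0,salt=0,spice=0)
ims=[]
for n in("scene","top"):
    c=robot.camera(n); ims.append(c["img"]); print(n,c["position"],c["rotation"])
    for k,z in Z.items():
        for t in robot.tip_of(c,k)[:2]: print(k,round(t["score"],2),t["pixel"],at(c,t["pixel"],z))
        for t in robot.regions_of(c,k)[:1] if k!="mouth" else []: print('   box',t["box"],round(t["score"],2))
cv2.imwrite("pics/a.png",cv2.resize(np.vstack(ims),(0,0),fx=.78,fy=.78)[:,:,::-1])
s=robot.read_state();print(s)
E
```

```text
scene [ 0.2122 -0.5854  0.7115] [ 52.0257  -0.426  -34.2264]
   box [162.3, 148.7, 313.5, 298.0] 0.62
flap_edge 0.93 [224.9, 162.3] [0.5728 0.0326 0.23  ]
   box [174.6, 147.7, 295.9, 200.2] 0.58
mouth 0.9 [269.0, 190.5] [ 0.6278 -0.0472  0.185 ]
cups 0.64 [234.5, 203.6] [ 0.5467 -0.0435  0.185 ]
   box [216.6, 173.8, 250.7, 211.4] 0.9
salt 0.64 [247.2, 311.8] [ 0.5011 -0.1568  0.    ]
   box [233.0, 273.6, 271.7, 325.8] 0.74
spice 0.9 [301.5, 275.3] [ 0.6538 -0.1436  0.    ]
spice 0.62 [235.6, 247.6] [0.5793 0.0087 0.    ]
   box [290.9, 232.5, 319.4, 282.4] 0.96
top [ 0.4537 -0.0056  1.0313] [  8.2267  -0.6218 -90.828 ]
drop_box 0.73 [246.3, 203.2] [ 0.5845 -0.0067  0.    ]
drop_box 0.45 [311.7, 237.2] [ 0.4971 -0.1682  0.    ]
   box [202.2, 133.5, 292.0, 258.3] 0.62
flap_edge 0.71 [223.1, 197.7] [0.5667 0.0387 0.23  ]
   box [222.8, 148.7, 282.4, 250.6] 0.92
mouth 0.62 [264.8, 171.3] [ 0.6274 -0.0458  0.185 ]
cups 0.58 [265.4, 211.3] [ 0.5437 -0.0455  0.185 ]
   box [251.6, 193.7, 284.7, 225.5] 0.91
ramekin 0.64 [178.6, 212.4] [0.5635 0.1629 0.    ]
   box [154.9, 190.6, 195.1, 230.4] 0.9
salt 0.84 [310.2, 236.4] [ 0.4991 -0.1645  0.    ]
   box [300.7, 219.9, 328.0, 252.1] 0.63
spice 0.88 [298.8, 175.1] [ 0.6546 -0.1408  0.    ]
   box [295.6, 157.3, 314.0, 183.8] 0.71
{'time_s': 1.5, 'joints': array([-81.0904,  21.6178,   4.641 ,  73.0174,  -0.0008,  83.6799]), 'qd': array([-0.001 , -0.0297, -0.0769,  0.051 ,  0.0383,  0.0096]), 'effort': array([ -0.0007, -46.3516,  27.015 ,   0.0004,  -0.0002,  -0.    ]), 'position': array([ 0.1511, -0.5548,  0.3039]), 'eef_rot': array([179.9944,   0.0014,  15.2297]), 'force': array([-0.6673, -0.967 ,  0.1881]), 'torque': array([ 0.0307,  0.0315, -0.0031]), 'finger_force': 0.0, 'width': 0.0854687522756371}
```

View pics/a.png

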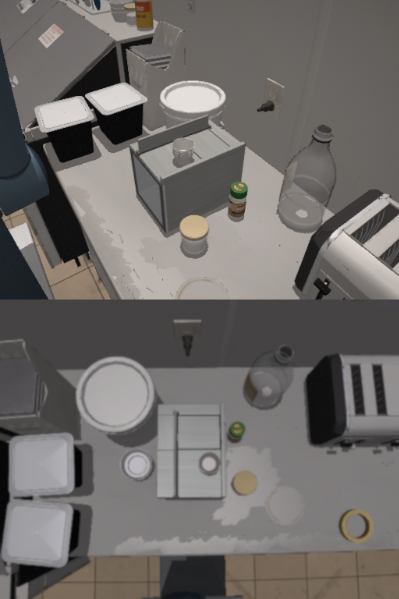

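The scene view shows the box with its flap edge along x on the left. The cups stand at about (265, 211) in the top view, the ramekin at (179, 212), salt at (310, 236) and spice at (299, 175). Next I'll get the box yaw from a zoomed top view, with the predicted model drawn over it.

```bash
cat > ov.py <<'E'
from h import *
def ov(c,bx,by,yaw,name,win,s):
    x0,y0,x1,y1=win; im=cv2.resize(c["img"][y0:y1,x0:x1,::-1],(0,0),fx=s,fy=s,interpolation=cv2.INTER_CUBIC)
    a=np.radians(yaw);R=np.array([[np.cos(a),-np.sin(a)],[np.sin(a),np.cos(a)]])
    def line(pts,col):
        q=[(proj(c,[*(R@np.array(p[:2])+[bx,by]),p[2]])-[x0-.5,y0-.5])*s for p in pts]
        cv2.polylines(im,[np.round(q).astype(int)],False,col,1)
    line([(-.125,-.09,.185),(.125,-.09,.185),(.125,.09,.185),(-.125,.09,.185),(-.125,-.09,.185)],(0,0,255))
    line([(0,-.078,.185),(.095,-.078,.185),(.095,.042,.185),(0,.042,.185),(0,-.078,.185)],(0,200,0))
    line([(-.12,.04,.23),(.095,.04,.23)],(255,0,0))
    cv2.imwrite("pics/"+name,im)
E
python3 - <<'E'
from ov import *
np.set_printoptions(precision=4,suppress=True)
c=robot.camera("top")
m=robot.regions_of(c,"cups")[0]["mask"]
(x,y),r=cv2.minEnclosingCircle(np.argwhere(m)[:,::-1].astype(np.float32)); print("cup",x,y,r,at(c,(x,y),.236),at(c,(x,y),.225))
ov(c,.583,-.006,0,"b.png",(195,128,305,263),4.4)
E
```

```text
cup 268.3571472167969 209.2142791748047 14.279034614562988 [ 0.5423 -0.0489  0.236 ] [ 0.5435 -0.0495  0.225 ]
```

View pics/b.png

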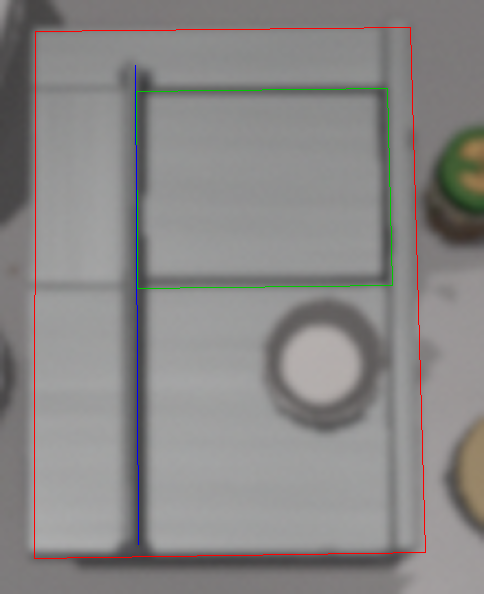

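The overlay fits with box centre about (0.584, -0.006) and yaw about 0. The cup rim centre is near (322, 365) in the crop, which puts it at about (0.543, -0.0465). I'll straddle the edge behind the cups and touch the deck to get the fingertip height.

```bash
python3 - <<'E'
from h import *
np.set_printoptions(precision=4,suppress=True)
O=[180,-10,0]; T=np.array([.073*np.sin(np.radians(10)),0,0])
robot.set_gripper(.0445)
robot.move_to(np.array([.40,-.20,.37]),O)
robot.move_to(np.array([.487,.0225,.36])-T,O)
s=robot.read_state();print(s["time_s"],s["position"],s["eef_rot"],s["width"],s["force"])
print(robot.movel(np.array([.487,.0225,.285])-T,speed=.12,max_force=12))
robot.pause(.2);f=robot.read_state();print(f["position"],f["force"])
print(robot.movel(np.array([.487,.0225,.235])-T,speed=.03,max_force=4))
s=robot.read_state();print(s["time_s"],s["position"],s["force"],s["joints"])
c=robot.camera("top");d=robot.camera("scene")
cv2.imwrite("pics/c.png",cv2.resize(np.hstack([c["img"][100:280,180:330],d["img"][90:270,150:330]]),(0,0),fx=2.4,fy=2.4)[:,:,::-1])
E
```

```text
4.65 [0.4744 0.0216 0.3599] [179.9576  -9.9841  -0.0523] 0.04453623583449647 [ 0.1075 -0.1614  0.0313]
False
[0.475  0.0223 0.286 ] [-0.1478 -0.3871 -0.3029]
True
6.6333 [0.4743 0.0225 0.2556] [-1.5392  0.2092  4.5201] [ -5.4167   4.2307 -25.9744  49.8278   0.9379 174.6612]
```

View pics/c.png

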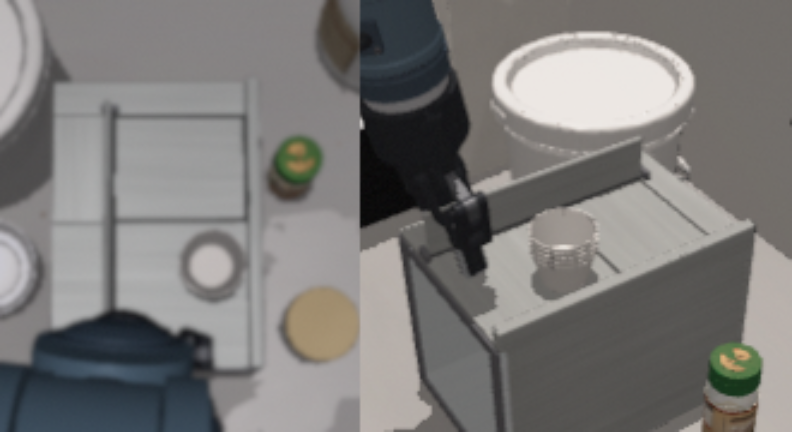

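The fingers straddle the edge behind the cups, and the deck contact came at TCP z 0.2556. Now I'll lift 15 mm and push the edge over.

```bash
python3 - <<'E'
from h import *
np.set_printoptions(precision=4,suppress=True)
x=.4743
robot.movel([x,.0225,.2705],speed=.06)
print(robot.movel([x,.010,.2705],speed=.06,max_force=20))
s=robot.read_state();print(s["position"],s["force"])
print(robot.movel([x,-.017,.2705],speed=.06,max_force=20))
robot.pause(.1);s=robot.read_state();print(s["time_s"],s["position"],s["force"],s["width"])
c=robot.camera("top");d=robot.camera("scene")
cv2.imwrite("pics/d.png",cv2.resize(np.hstack([c["img"][100:280,180:330],d["img"][90:270,150:330]]),(0,0),fx=2.4,fy=2.4)[:,:,::-1])
E
```

```text
False
[0.474  0.0109 0.2699] [ 0.5976  6.0257 -0.705 ]
False
8.2 [ 0.4743 -0.0169  0.2707] [-0.7008  2.5744  3.4858] 0.04440963738738218
```

View pics/d.png

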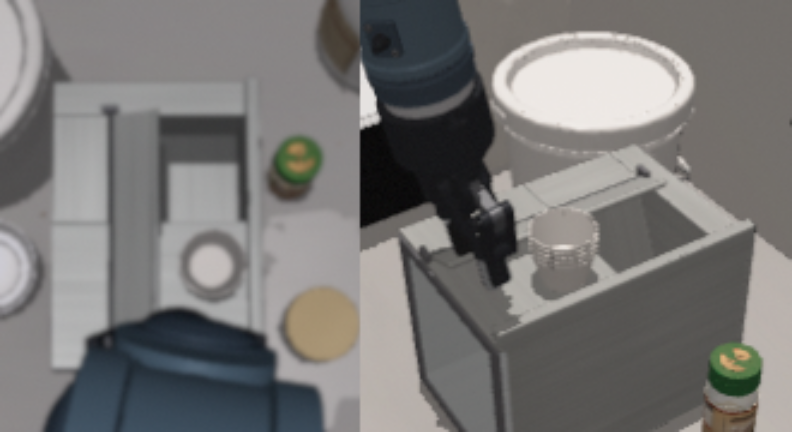

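The flap hangs open at about 1.1 rad: the edge leans from column 113 to 158, the leaf hangs clear, and the cups at (212, 265) are untouched. Next I'll slide part of the way and check for veer.

```bash
python3 - <<'E'
from h import *
np.set_printoptions(precision=4,suppress=True)
print(robot.movel([.522,-.017,.2705],speed=.045,max_force=15))
s=robot.read_state();print(s["time_s"],s["position"],s["force"])
c=robot.camera("top");d=robot.camera("scene")
for q in(c,d):
  for t in robot.tip_of(q,"cups")[:1]: print(t["score"],at(q,t["pixel"],.185))
cv2.imwrite("pics/e.png",cv2.resize(np.hstack([c["img"][100:280,180:330],d["img"][90:270,150:330]]),(0,0),fx=2.4,fy=2.4)[:,:,::-1])
E
```

```text
False
9.5083 [ 0.5222 -0.0169  0.2707] [-1.9427  2.8344  4.1997]
0.65 [ 0.5674 -0.0441  0.185 ]
0.84 [ 0.5682 -0.0436  0.185 ]
```

View pics/e.png

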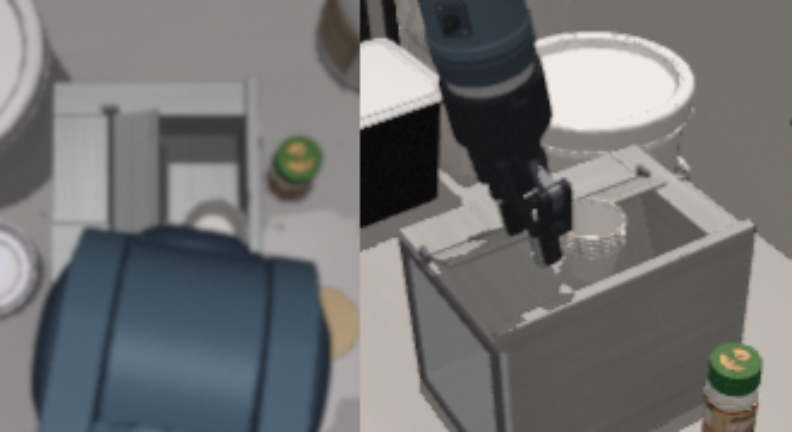

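The cups are sliding straight and upright, now at y -0.044, so I'll carry on over the mouth.

```bash
python3 - <<'E'
from h import *
np.set_printoptions(precision=4,suppress=True)
for X in(.55,.575,.60):
  print(robot.movel([X,-.017,.2705],speed=.05,max_force=15))
  s=robot.read_state();print(s["time_s"],s["position"],s["force"])
robot.pause(.3)
c=robot.camera("top");d=robot.camera("scene")
for q in(c,d):
  for t in robot.tip_of(q,"cups")[:1]: print(t["score"],t["pixel"],at(q,t["pixel"],.185),at(q,t["pixel"],.01))
cv2.imwrite("pics/f.png",cv2.resize(np.hstack([c["img"][100:280,180:330],d["img"][90:270,150:330]]),(0,0),fx=2.4,fy=2.4)[:,:,::-1])
E
```

```text
False
10.4167 [ 0.5508 -0.017   0.2709] [-0.5308  1.6593  3.0066]
False
11.0667 [ 0.5758 -0.0169  0.2708] [-0.1003  2.5138  4.611 ]
False
11.7167 [ 0.6009 -0.017   0.2708] [-0.3148  2.6953  3.2194]
```

View pics/f.png

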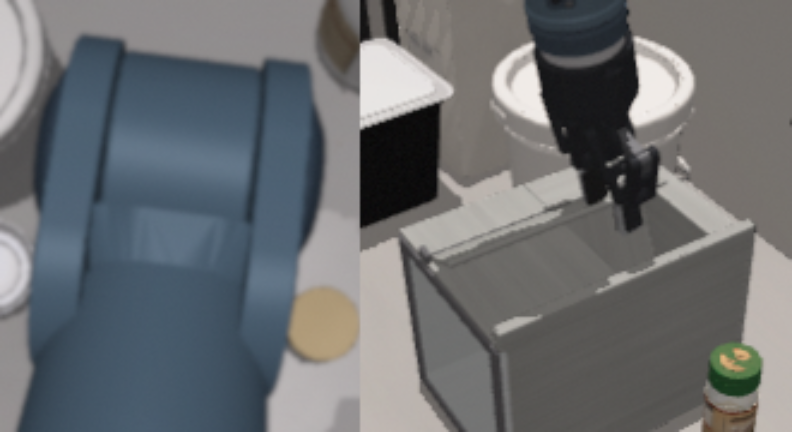

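The cups are no longer on the deck and nothing is ahead of the finger. I'll ease the flap shut by following it back, then lift away.

```bash
python3 - <<'E'
from h import *
np.set_printoptions(precision=4,suppress=True)
print(robot.movel([.60,.0235,.2705],speed=.06,max_force=15))
s=robot.read_state();print(s["position"],s["force"])
print(robot.movel([.60,.0235,.36],speed=.1,max_force=15))
robot.move_to([.40,-.20,.38],[180,-10,0])
robot.move_to([.25,-.42,.36],[180,0,0])
robot.pause(.2)
s=robot.read_state();print(s["time_s"],s["position"],s["force"])
c=robot.camera("top");d=robot.camera("scene")
for q in(c,d):
  for k in("cups","ramekin","salt","spice"):
    for t in robot.tip_of(q,k)[:1]: print(k,t["score"],t["pixel"],at(q,t["pixel"],0.01 if k=="cups" else 0))
cv2.imwrite("pics/g.png",cv2.resize(np.hstack([c["img"][100:280,180:330],d["img"][90:270,150:330]]),(0,0),fx=2.4,fy=2.4)[:,:,::-1])
E
```

```text
False
[0.5994 0.023  0.2697] [-0.17   -0.3475 -1.0115]
False
16.4917 [ 0.2509 -0.4192  0.3604] [ 0.2479  0.152  -0.2531]
ramekin 0.66 [175.6, 213.4] [0.561  0.1704 0.    ]
salt 0.63 [310.1, 235.1] [ 0.5023 -0.1644  0.    ]
spice 0.84 [301.4, 175.8] [ 0.6527 -0.1474  0.    ]
salt 0.67 [249.5, 312.8] [ 0.5036 -0.1614  0.    ]
spice 0.96 [304.4, 273.9] [ 0.6617 -0.1441  0.    ]
```

View pics/g.png

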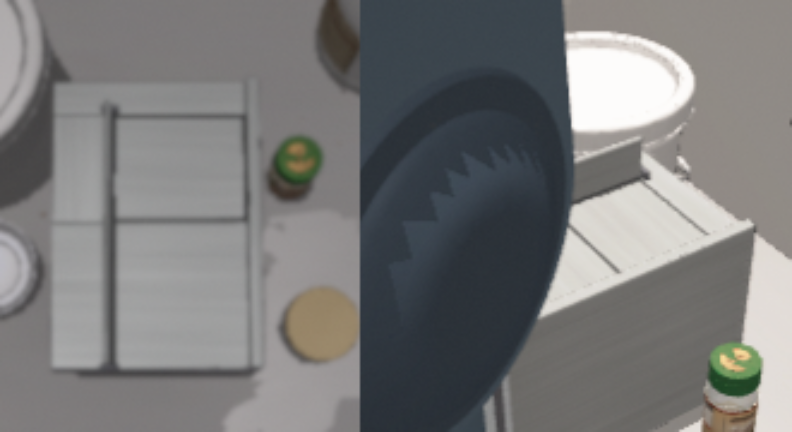

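The flap is shut with its edge upright, the deck is empty, and the jars and ramekin sit where they were. The cups are not visible anywhere outside the box.

```bash
python3 -c "
from plant import robot
print(robot.finish_job())"
```

```text
the job is handed in; nothing more can be done
None
```

The job is handed in: I pushed the cups through the open flap and let it close; the last pictures show the flap shut, the deck empty and the ramekin and jars unmoved (the cups inside the box were not in view).

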